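Set a stop collar to a slotted gauge

TASK

Set the knurled stop collar on the threaded post with the taller of the two slotted setting gauges: stand that gauge flat on the stand's base plate and slide it home so that its slot straddles the post, then spin the collar down (clockwise from above) until it nips the gauge snugly, at roughly 20 N and never over 45 N. Leave the gauge nipped there, let go, and leave everything else on the bench where it is.

Things in the scene. Friction and masses are not known exactly. Their poses are not given: they have to be found in the camera images.
- stand: Stop stand, fixed: dark steel base plate 115 x 190 mm, 10 mm thick, with an upright threaded steel post 12 mm in diameter whose top is 94 mm above the plate. Origin: under the plate, on the post's axis; z up. The plate reaches 55 mm to +y of the post and 135 mm to -y of it (the free lane for the gauge), 57 mm to either side in x.
- post_foot (a point): The point where the post's axis meets the top of the base plate; axes as those of the stand.
- collar: Stop collar on the post: knurled aluminium cylinder 39 mm across and 28 mm tall, at z = 4 to 32 mm of its origin, which lies on the axis; z up, x turns with it. Below it sits a steel spring washer 35 mm across on a nose screwed out by an unmarked amount: its underside is at z = 0 to -3 mm, and 4 to 11 mm above the tall gauge at the start. Quick thread, 20 mm per turn: clockwise from above lowers it.
- collar_grip (a point): Point on the collar's axis at z = 22 mm of the collar, a height to grip at. It turns under a drag of about 0.2 N m and stays where left. The washer gives at about 110 N/mm: each 0.1 rad past first touch adds about 33 N of nip, and the turning torque rises by 0.005 to 0.007 N m per N of nip. First touch must be felt, as the nose's setting is not measured.
- gauge: Tall setting gauge, loose, about 0.22 kg: aluminium fork block 40 mm tall, 34 mm wide, 42 mm long, with an open slot 16 mm wide and 22 mm deep, and behind it a low tail with an upright black handle. Origin: on the underside, where the post's axis lies once the slot's end meets the post, give or take the slot's play of 2 mm to each side; x points out of the slot's mouth, which ends at x = 16 mm; the slot's end wall is at x = -6 mm; the tail ends at x = -80 mm; z up.
- gauge_grip (a point): Point in the tall gauge's upright handle, 60 mm above its underside, at x = -62 mm of the gauge. The handle is 24 mm long (x), 16 mm wide (y, to be gripped across) and 72 mm tall; axes as those of the gauge.
- gauge_short: Short setting gauge, not to be used: like the tall one, handle too, but with a fork block only 30 mm tall. Origin and axes likewise.
- head_a: Bystander: white cast instrument head, 88 mm across, 70 mm tall, with a side neck; origin under its centre.
- head_b: Bystander: another such white instrument head.
- solder_spool: Bystander: black spool with grey wire, 52 mm across, 40 mm tall; origin under its centre.
- driver: Bystander: grey screwdriver lying on the mat, 170 mm long.
- flux_jar: Bystander: small white-capped jar, 48 mm across, 50 mm tall; origin under its centre.
- screw_dish: Bystander: shallow steel dish, 70 mm across, 22 mm tall; origin under its centre.
Mind the look-alikes: they are no part of the job. What is shaped like the gauge but yellow is not meant.

How it is judged:
On the way:
1. the tall gauge stands flat on the base plate, home against the post, with the collar still clear above it (horizontal distance between gauge and post_foot below 0.004 m and z of gauge in the frame of post_foot below 0.002 m and angle between gauge's own z axis and vertical below 0.04 rad and contact force between collar and gauge below 0.5 N), for 0.2 s.
At the end, for the whole second after the job is handed in: the tall gauge stands flat on the base plate within 4 mm of home on the post, at rest, nipped by the collar with 5 to 45 N (horizontal distance between gauge and post_foot below 0.004 m and z of gauge in the frame of post_foot below 0.002 m and angle between gauge's own z axis and vertical below 0.04 rad and contact force between collar and gauge between 5 and 45 N and linear speed of gauge below 0.01 m/s); the robot touches nothing.
It fails at once if the collar is cranked down on the gauge with more than 45 N (contact force between collar and gauge above 45 N).
It fails at once if another thing on the bench is shifted by more than 30 mm (distance of any of head_a, head_b, solder_spool, driver, flux_jar, screw_dish, gauge_short from where it was at the start of the episode above 0.03 m).
It also fails if it takes over 72 s, if anything falls off the work surface, if the arm or the gripper's body presses on something with over 40 N, if the wrist force passes 120 N, or if a joint passes its speed limit or range.

ROBOT

A 6-joint arm with a two-finger parallel gripper is mounted at the origin on the work surface. World frame = base frame: x ahead of the robot, y to its left, z up, the work surface at z = 0. Lengths are in m, angles in rad, forces in N, time in s.
With the tool pointing down it reaches from about 0.35 to 1 m from the base axis. Payload 7.1 kg.
Tool frame: the origin (TCP) lies midway between the tips of the shut fingers; the grasp point (between the pads) lies 19 mm behind it (env.pinch_z is the distance from the TCP to the grasp point, in m); x points along the fingers, y is the direction in which the jaws open and shut, and the axes are right-handed (so a half turn about x gives the same grasp; the last joint's range is limited). The gripper opens to 85 mm and grips with 20 to 120 N. Pads are 22 mm wide; open, the fingers measure 114 mm over their backs; the gripper's body (76 mm by 85 mm) begins 54 mm behind the grasp point. The pads swing forward as they close: fully open they stand 13 mm farther back than shut.
Start: joints at [-1.294, 0.423, 1.63, -0, 1.089, -0.019], TCP at [0.182, -0.598, 0.231] pointing down, gripper open.
Joint ranges: [-3, 3], [-0.9, 2.11], [0.09, 2.58], [-1.31, 4.45], [0.11, 2.69], [-2.54, 2.54]. Speed limits (rad/s): [2.39, 2.39, 3.01, 3.14, 3.14, 3.14].

INTERFACE

Orientations are given as a unit quaternion [x, y, z, w].
In Python, from station import env, imaging, spotter gives the robot as it stands. The module is installed in compiled form; this text tells all that it offers.
- The arm moves only by the shell command python3 -m inch 'ROWS' [FORCE]. ROWS is JSON, a list of rows, each a list of 3 entries, a list of its own where there are three numbers: the shift along the tool's x, y, z in mm, then the turn about the tool's x in degrees, then the closure, from 0 (fully open) to 1 (shut). In form: [[[tx, ty, tz], turn, hand], ...]. A call has exactly 8 rows; each row is the pose to reach, as a shift and turn from the pose commanded when the call began, along the tool's axes at that moment; what a row does not reach only later rows make up. A row lasts 1/10 s, in which the tool goes at most 50 mm and 8.59 degrees, less where a joint would pass 70% of its speed; a pose out of reach is approached as far as the arm can. A call with a gripper value outside its range is refused whole. The fingers move at their own pace and stop on an object; FORCE is the grip in N (left out, the last holds). Time passes only in rows, so rows that repeat a pose let the fingers close, or fill a call up. It gives the time, the measured TCP pose, the force and the opening at its end, in the units of the state.
- env.state(): the state, without advancing time (a new reading comes with each control period).
- imaging.grab_frame(name): name is "side" or "top"; returns a dict with "color" (480x640x3 uint8, red, green, blue), "range_z" (480x640 float32, m along the optical axis (not along the pixel's ray), 0 where there is no reading), "fx", "fy", "cx", "cy" (pixels), "world_from_camera" (4x4, takes a point from camera to world coordinates). Camera axes: x right, y down, z forward; pixel columns grow to the right and rows downward; lengths in m; the calibration is good to about 2 mm. A picture is of the moment at which its call begins.
- env.hand_in(): hands the job in, once; it reports no verdict.
Trained networks look in the newest picture that a camera, given by its name, has taken for a name from the list of things; names that differ only in an ending like _2 or _b are one class to them, and where a whole thing is asked for, a point or a joint stands for the part that bears it (a point fixed in the world has none). Each returns a list of dicts, best first, with "score" (0 to 1); they miss things now and then, are a little off and sometimes report something else, mostly with a low value. They report only what shows in the picture. A call takes as long as a camera call. They do not tell look-alikes from the thing itself.
- spotter.masks_of(label, camera): "pixels" (480x640 bool, what is visible of it) and "position" ([row, column] in pixels, amid what is visible of it).
The state is a dict: "time_s": time; "joint_positions": joint angles; "qd": joint speeds; "effort": joint torques, N m; "ee_pos": TCP position; "orientation": TCP orientation; "contact_force": force on the tool from outside, world axes, zero at the start; "ft_torque": the same for the moment, N m; "width": opening from 0.0 (shut) to 1.0 (fully open).
Only numpy, scipy, OpenCV 4.12 (cv2) and the standard library are available. Lean on these libraries where they do the work, as an engineer would, in place of code of your own. Each camera call takes 0.05 s, during which the arm holds its last target.

## Working session

There is one attempt and no reset: what is moved stays moved. The work goes in short steps, Python scripts to look and compute and a shell command to move; the robot and the scene stay as the last step left them, time stands still between calls to the robot, and variables do not carry over. Pictures are saved under pics/ and viewed, and the job is handed in when it is done.

```bash
mkdir -p pics; ls; python3 - <<'E'
from station import env, imaging, spotter
import cv2, numpy as np
s=env.state(); print(s)
for c in ("side","top"):
    f=imaging.grab_frame(c)
    cv2.imwrite(f"pics/{c}0.png",f["color"][:,:,::-1])
    np.savez(f"{c}0.npz",**f)
    print(c,f["fx"],f["cx"],f["cy"],f["world_from_camera"].round(3).tolist())
E
```

```text
pics
{'time_s': 0.0, 'joint_positions': array([-1.29400968e+00,  4.23883665e-01,  1.63066737e+00,  7.44334585e-06,
        1.08862620e+00, -1.90555532e-02]), 'qd': array([-0.00125623,  0.0016403 ,  0.00153371, -0.00166374, -0.00022966,
       -0.00068827]), 'effort': array([ 1.86816666e-03, -5.57390642e+01, -2.81744581e+01,  6.81528195e-05,
        7.32973509e-03, -1.72074988e-05]), 'ee_pos': array([ 0.18206053, -0.59732655,  0.23052785]), 'orientation': array([-0.69931517, -0.10476964,  0.69945454, -0.10365786]), 'contact_force': array([-0.69257667, -0.00287451, -0.02579712]), 'ft_torque': array([-0.05033848, -0.01663546, -0.00904638]), 'width': 0.9999869620416165}
side 486.36415624027643 321.1452368340591 235.75179856708462 [[-0.978, -0.1, 0.183, 0.369], [-0.208, 0.527, -0.824, 0.905], [-0.014, -0.844, -0.536, 0.7], [0.0, 0.0, 0.0, 1.0]]
top 548.3899219579127 319.5717190168461 245.14811100572553 [[-0.016, -0.997, 0.078, 0.465], [-1.0, 0.017, 0.014, -0.039], [-0.015, -0.078, -0.997, 1.118], [0.0, 0.0, 0.0, 1.0]]
```

View pics/side0.png

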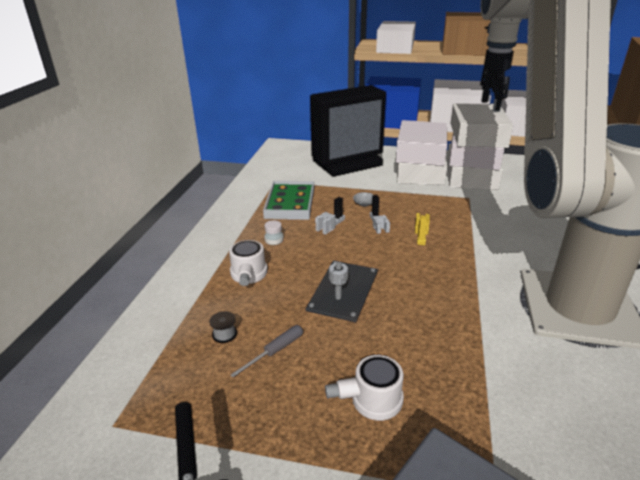

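View pics/top0.png

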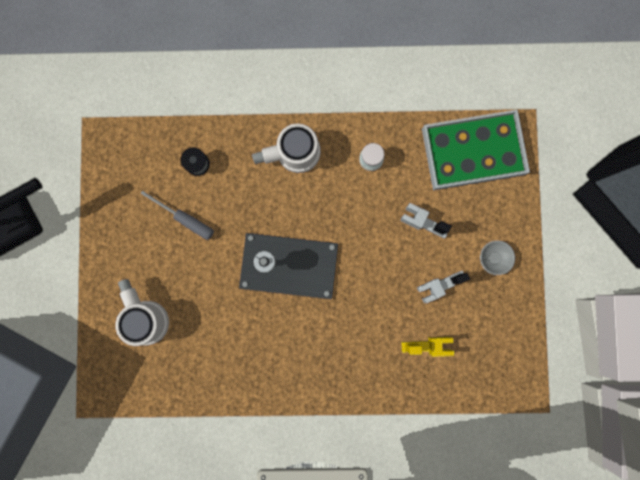

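```bash
cat > h.py <<'E'
from station import env, imaging, spotter
import cv2, numpy as np
def pts(f):
    v,u=np.mgrid[:480,:640]; z=f["range_z"].astype(float)
    P=np.stack([(u-f["cx"])/f["fx"]*z,(v-f["cy"])/f["fy"]*z,z,np.ones_like(z)],-1)@f["world_from_camera"].T
    P=P[...,:3]; P[z<=0]=np.nan
    return P
E
python3 - <<'E'
from h import *
for c in ("side","top"):
    f=imaging.grab_frame(c); P=pts(f)
    for l in ["stand","collar","gauge","gauge_short","gauge_grip","head_a","solder_spool","flux_jar","screw_dish","driver"]:
        for d in spotter.masks_of(l,c):
            m=d["pixels"]; q=P[m]; q=q[~np.isnan(q[:,0])]
            print(c,l,round(d["score"],2),np.round(d["position"]),m.sum(),np.median(q,0).round(3),np.percentile(q,2,axis=0).round(3),np.percentile(q,98,axis=0).round(3))
E
```

```text
side stand 0.57 [288. 343.] 2813 [0.505 0.084 0.009] [ 0.45  -0.044  0.002] [0.568 0.14  0.092]
side collar 0.77 [273. 338.] 327 [0.512 0.096 0.085] [0.496 0.072 0.058] [0.534 0.105 0.093]
side gauge 0.67 [216. 333.] 576 [ 0.588 -0.217  0.028] [ 0.567 -0.324 -0.001] [ 0.626 -0.185  0.071]
side gauge 0.54 [199. 363.] 201 [ 0.522 -0.387  0.013] [ 0.499 -0.407  0.002] [ 0.546 -0.341  0.023]
side gauge 0.52 [228. 420.] 326 [ 0.345 -0.191  0.032] [ 0.33  -0.265 -0.001] [ 0.361 -0.179  0.072]
side gauge_short 0.65 [218. 378.] 423 [ 0.468 -0.251  0.027] [ 0.433 -0.31  -0.001] [ 0.491 -0.216  0.071]
side gauge_short 0.17 [289. 344.] 2830 [0.505 0.085 0.009] [ 0.45  -0.042  0.002] [0.569 0.141 0.092]
side gauge_grip 0.62 [227. 421.] 339 [ 0.346 -0.191  0.033] [ 0.33  -0.272  0.001] [ 0.362 -0.179  0.072]
side gauge_grip 0.56 [219. 332.] 587 [ 0.589 -0.217  0.028] [ 0.567 -0.292 -0.002] [ 0.628 -0.185  0.071]
side head_a 0.67 [261. 247.] 1343 [0.73  0.047 0.055] [ 0.705 -0.007  0.006] [0.778 0.108 0.072]
side head_a 0.58 [389. 377.] 3270 [0.405 0.358 0.056] [0.361 0.298 0.003] [0.478 0.374 0.0
[... 1696 characters left out ...]
0.192  0.074]
top head_a 0.66 [150. 295.] 2005 [0.733 0.022 0.069] [ 0.706 -0.022  0.012] [0.779 0.096 0.075]
top head_a 0.66 [322. 138.] 2262 [0.409 0.325 0.069] [0.365 0.288 0.009] [0.479 0.365 0.074]
top solder_spool 0.81 [161. 195.] 642 [0.723 0.225 0.04 ] [0.701 0.204 0.002] [0.748 0.251 0.044]
top flux_jar 0.61 [157. 373.] 567 [ 0.723 -0.129  0.049] [ 0.705 -0.152  0.   ] [ 0.758 -0.109  0.055]
top screw_dish 0.84 [258. 499.] 894 [ 0.52  -0.379  0.014] [ 0.489 -0.406  0.004] [ 0.551 -0.345  0.025]
top driver 0.59 [224. 194.] 517 [0.597 0.232 0.023] [0.57  0.196 0.011] [0.663 0.335 0.029]
top driver 0.4 [157. 372.] 537 [ 0.723 -0.13   0.049] [ 0.705 -0.152  0.006] [ 0.747 -0.109  0.055]
```

The side view shows the stand with the collar at about (338,273) and two grey gauges at about (330,218) and (378,218). The yellow look-alike is at (420,228). In the top view the grey gauge at (425,222) has its fork top at 39 mm, so it is the tall one. The one at (441,287) measures 30 mm and is the short one. Next I'll fit the poses precisely.

```bash
cat > fit.py <<'E'
from h import *
def best(label,c,near):
    f=imaging.grab_frame(c);P=pts(f);b=None
    return f,P
def gauge_local(P,mask,base=0.0):
    q=P[mask&~np.isnan(P[...,0])]
    fork=q[(abs(q[:,2]-0.040-base)<.004)]; hd=q[q[:,2]>0.066+base]
    return fork,hd
E
python3 - <<'E'
from fit import *
for c in ("top","side"):
    f=dict(np.load(f"{c}0.npz"));P=pts(f)
    k=np.ones((5,5),np.uint8)
    # gauge region
    R=(abs(P[...,0]-.595)<.06)&(abs(P[...,1]+.235)<.07)
    fork,hd=gauge_local(P,R)
    for n,a in (("fork",fork),("handle",hd)):
        r=cv2.minAreaRect(a[:,:2].astype(np.float32)*1000); print(c,n,len(a),a.mean(0).round(4),np.round(r[0],1),np.round(r[1],1),round(r[2],1))
    d=fork.mean(0)-hd.mean(0);print("dist",np.linalg.norm(d[:2]),"yaw",np.degrees(np.arctan2(d[1],d[0])))
    # stand plate
    R=(abs(P[...,0]-.51)<.09)&(abs(P[...,1]-.04)<.12)&(P[...,2]>.006)&(P[...,2]<.015)&(f["color"].max(-1)<110)
    r=cv2.minAreaRect(P[R][:,:2].astype(np.float32)*1000);print("plate",R.sum(),r,np.median(P[R][:,2]))
    R=(abs(P[...,0]-.515)<.03)&(abs(P[...,1]-.085)<.03)&(P[...,2]>.075)
    q=P[R];r=cv2.minEnclosingCircle(q[:,:2].astype(np.float32)*1000);print("collar",R.sum(),q.mean(0),r,np.percentile(q[:,2],[5,25,50,75,95,100]))
    x0,x1,y0,y1=((215,345,210,320) if c=="top" else (290,400,240,330))
    cv2.imwrite(f"pics/{c}_stand.png",cv2.resize(f["color"][y0:y1,x0:x1,::-1],None,fx=6,fy=5.4,interpolation=cv2.INTER_CUBIC))
E
```

```text
top fork 285 [ 0.6021 -0.2181  0.0405] [ 594.4 -234.4] [89.1 34.2] 63.2
top handle 109 [ 0.5788 -0.2636  0.072 ] [ 579.1 -263.6] [23.5 16.7] 62.0
dist 0.0510575327274504 yaw 62.96006337424687
plate 4620 ((511.11083984375, 40.8281135559082), (189.59022521972656, 114.56179809570312), 82.62458038330078) 0.010147706379866728
collar 363 [0.51560886 0.0796477  0.09254429] ((516.0358276367188, 80.504150390625), 20.05158042907715) [0.08680799 0.09048123 0.0919311  0.09342748 0.1035493  0.10779729]
side fork 122 [ 0.5976 -0.2193  0.0391] [ 596.6 -228.5] [89.2 36.8] 67.8
side handle 32 [ 0.5775 -0.2585  0.0704] [ 578.8 -260. ] [23.4 16.4] 67.3
dist 0.04406697394518335 yaw 62.820672622452484
plate 2205 ((509.4458312988281, 44.367618560791016), (194.75479125976562, 115.23893737792969), 82.52719116210938) 0.009046131142917857
collar 273 [0.5138406  0.09153696 0.08878603] ((515.954345703125, 85.09900665283203), 21.39134979248047) [0.07694185 0.08389556 0.09011306 0.09179215 0.10244678 0.10538088]
```

```bash
python3 - <<'E'
from fit import *
from scipy.spatial.transform import Rotation as R
s=env.state();m=R.from_quat(s["orientation"]).as_matrix();print(m.round(3))
E
```

```text
[[ 0.     0.292 -0.957]
 [-0.    -0.957 -0.292]
 [-1.     0.    -0.   ]]
```

```bash
cat > go.py <<'E'
import sys,numpy as np
from station import env
from scipy.spatial.transform import Rotation as R
def show(x,y,z,yaw):
    s=env.state();m=R.from_quat(s["orientation"]).as_matrix()
    d=m.T@(np.array([x,y,z])-s["ee_pos"])*1000
    yw=np.degrees(np.arctan2(m[1,1],m[0,1]))
    print("shift",d.round(1),"turn",round(-((yaw-yw+180)%360-180),2),"| yaw",yw.round(2),"pos",s["ee_pos"].round(4),"q",s["joint_positions"].round(2),"F",s["contact_force"].round(1),"T",s["ft_torque"].round(3),"w",round(s["width"],3),"t",s["time_s"])
if __name__=="__main__": show(*map(float,sys.argv[1:5]))
E
python3 go.py .579 -.2636 .15 -27.5
```

```text
shift [  81.3 -204.1 -477. ] turn -45.55 | yaw -73.05 pos [ 0.1822 -0.5979  0.2313] q [-1.29  0.42  1.63  0.    1.09 -0.02] F [ 0.  -0.3  0.9] T [-0.029  0.004 -0.003] w 0.998 t 1.2
```

View pics/side_stand.png

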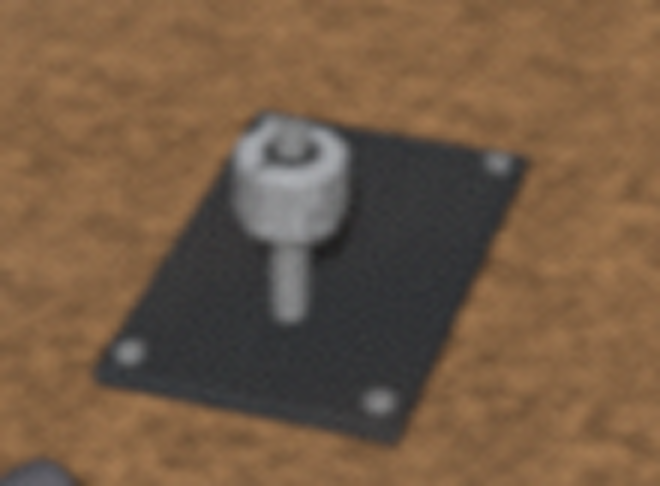

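The enlarged side view shows the collar high on the bare post, with the post's foot at about (290,315) in the enlargement. The free lane runs away from the camera, toward -y. Now I'll move above the tall gauge's handle.

```bash
python3 -m inch '[[[81,-204,-477],-45.5,0.4],[[81,-204,-477],-45.5,0.4],[[81,-204,-477],-45.5,0.4],[[81,-204,-477],-45.5,0.4],[[81,-204,-477],-45.5,0.4],[[81,-204,-477],-45.5,0.4],[[81,-204,-477],-45.5,0.4],[[81,-204,-477],-45.5,0.4]]' 60; python3 go.py .579 -.2636 .15 -27.5
```

```text
time_s: 2.0
ee_pos: [0.486, -0.3418, 0.1695]
orientation: [0.605, 0.366, -0.605, 0.367]
contact_force: [-0.5, -0.7, -0.1]
width: 0.602
shift [  19.5   46.3 -112.4] turn -0.05 | yaw -27.55 pos [ 0.486  -0.3418  0.1695] q [-0.63  0.45  1.74 -0.    0.94 -0.15] F [-0.5 -0.7 -0.1] T [-0.063 -0.013 -0.004] w 0.602 t 2.0
```

```bash
python3 -m inch '[[[19,46,-112],0,0.4],[[19,46,-112],0,0.4],[[19,46,-112],0,0.4],[[19,46,-112],0,0.4],[[19,46,-112],0,0.4],[[19,46,-112],0,0.4],[[19,46,-112],0,0.4],[[19,46,-112],0,0.4]]'; python3 go.py .579 -.2636 .042 -27.5
```

```text
time_s: 2.8
ee_pos: [0.5764, -0.2662, 0.151]
orientation: [0.605, 0.366, -0.605, 0.366]
contact_force: [0.2, -0.0, -0.4]
width: 0.601
shift [109.    1.   -3.5] turn -0.14 | yaw -27.64 pos [ 0.5764 -0.2662  0.151 ] q [-0.45  0.53  1.66 -0.    0.95  0.03] F [ 0.2 -0.  -0.4] T [-0.018 -0.018 -0.011] w 0.601 t 2.8
```

```bash
python3 -m inch '[[[109,1,-3],0,0.4],[[109,1,-3],0,0.4],[[109,1,-3],0,0.4],[[109,1,-3],0,0.4],[[109,1,-3],0,0.4],[[109,1,-3],0,0.4],[[109,1,-3],0,0.4],[[109,1,-3],0,0.4]]'; python3 go.py .579 -.2636 .042 -27.5; python3 - <<'E'
from h import *
for c in ("side","top"):
    f=imaging.grab_frame(c)
    im=f["color"][160:280,280:440] if c=="side" else f["color"][180:300,360:520]
    cv2.imwrite(f"pics/{c}1.png",cv2.resize(im[:,:,::-1],None,fx=4,fy=4,interpolation=cv2.INTER_CUBIC))
E
```

```text
time_s: 3.6
ee_pos: [0.5802, -0.2634, 0.0432]
orientation: [0.605, 0.366, -0.604, 0.367]
contact_force: [0.3, -0.7, -0.7]
width: 0.603
shift [ 1.2 -1.   0.7] turn -0.05 | yaw -27.55 pos [ 0.5802 -0.2634  0.0432] q [-0.44  0.69  1.69  0.    0.76  0.04] F [ 0.3 -0.7 -0.7] T [-0.045  0.002  0.027] w 0.603 t 3.6
```

View pics/side1.png

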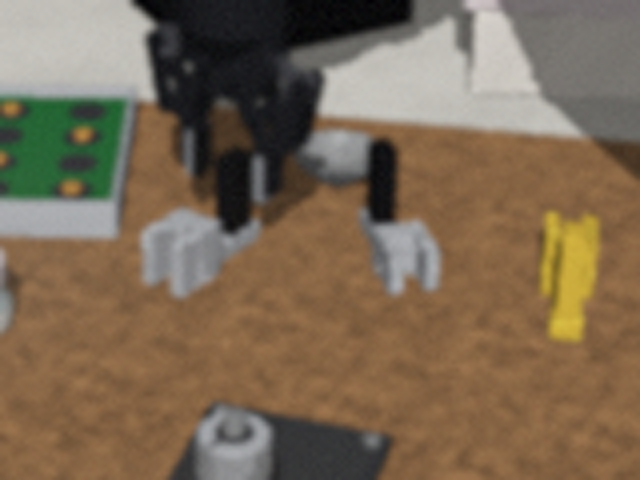

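View pics/top1.png

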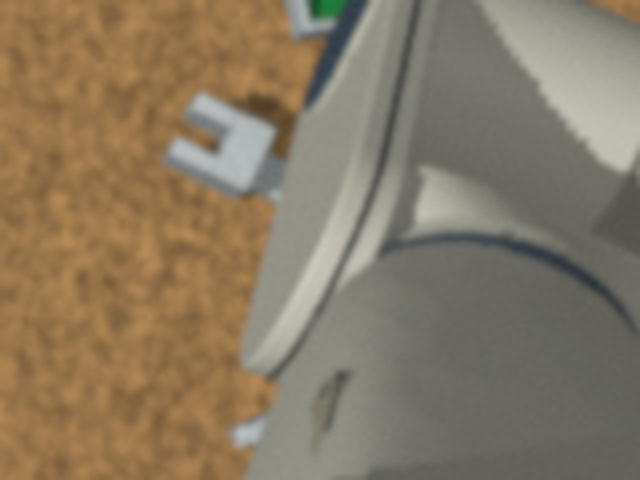

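In the side crop, the fingers at (192,150) and (262,175) straddle the tall gauge's handle at (235,190). The top view is mostly hidden by the arm. Closing the gripper.

```bash
python3 -m inch '[[[0,0,0],0,1],[[0,0,0],0,1],[[0,0,0],0,1],[[0,0,0],0,1],[[0,0,0],0,1],[[0,0,0],0,1],[[0,0,0],0,1],[[0,0,0],0,1]]' 60; python3 go.py .579 -.2636 .042 -27.5
```

```text
time_s: 4.5
ee_pos: [0.5794, -0.263, 0.0417]
orientation: [0.605, 0.367, -0.605, 0.367]
contact_force: [-1.7, 0.6, 2.9]
width: 0.179
shift [-0.3 -0.1  0.7] turn -0.05 | yaw -27.55 pos [ 0.5794 -0.263   0.0417] q [-0.44  0.69  1.69 -0.    0.76  0.04] F [-1.7  0.6  2.9] T [ 0.124  0.147 -0.017] w 0.179 t 4.5
```

```bash
python3 -m inch '[[[-15,0,0],0,1],[[-35,0,0],0,1],[[-60,0,0],0,1],[[-70,0,0],0,1],[[-70,0,0],0,1],[[-70,0,0],0,1],[[-70,0,0],0,1],[[-70,0,0],0,1]]'; python3 go.py .5021 -.0286 .11 -7.4
```

```text
time_s: 5.3
ee_pos: [0.5787, -0.2627, 0.1104]
orientation: [-0.604, -0.367, 0.605, -0.366]
contact_force: [-0.1, -0.4, -2.3]
width: 0.182
shift [   0.7 -176.2 -172.2] turn -20.15 | yaw -27.55 pos [ 0.5787 -0.2627  0.1104] q [-0.44  0.59  1.68 -0.    0.88  0.04] F [-0.1 -0.4 -2.3] T [-0.091  0.04   0.048] w 0.182 t 5.3
```

```bash
python3 -m inch '[[[0,-30,-30],-6,1],[[0,-70,-69],-14,1],[[0,-110,-108],-20.1,1],[[0,-150,-147],-20.1,1],[[0,-170,-167],-20.1,1],[[0,-176,-172],-20.1,1],[[0,-176,-172],-20.1,1],[[0,-176,-172],-20.1,1]]'; python3 go.py .5021 -.0286 .11 -7.4;  python3 - <<'E'
from h import *
for c in ("side","top"):
    f=imaging.grab_frame(c);np.savez(f"{c}2.npz",**f)
    im=f["color"][160:320,260:420] if c=="side" else f["color"][190:330,220:400]
    cv2.imwrite(f"pics/{c}2.png",cv2.resize(im[:,:,::-1],None,fx=3.7,fy=3.7,interpolation=cv2.INTER_CUBIC))
E
```

```text
time_s: 6.1
ee_pos: [0.5036, -0.0297, 0.1116]
orientation: [0.531, 0.466, -0.531, 0.467]
contact_force: [0.1, -0.5, -2.0]
width: 0.174
shift [ 1.6 -1.7 -0.9] turn -0.04 | yaw -7.44 pos [ 0.5036 -0.0297  0.1116] q [-0.08  0.43  1.97 -0.    0.74  0.05] F [ 0.1 -0.5 -2. ] T [-0.061 -0.065 -0.012] w 0.174 t 6.1
```

View pics/side2.png

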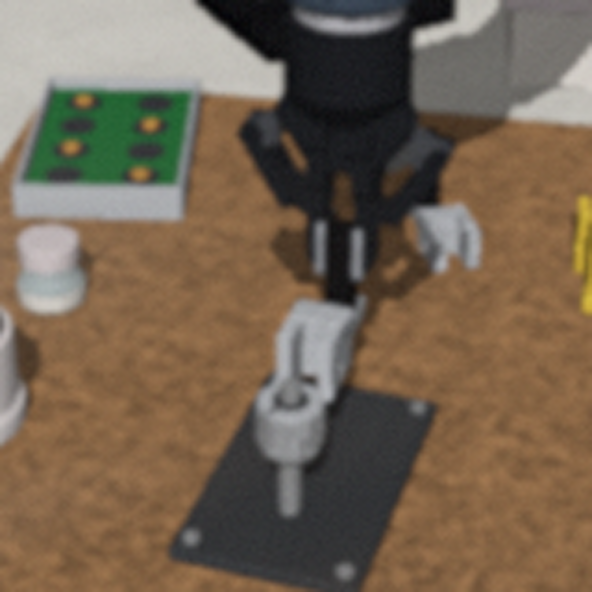

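View pics/top2.png

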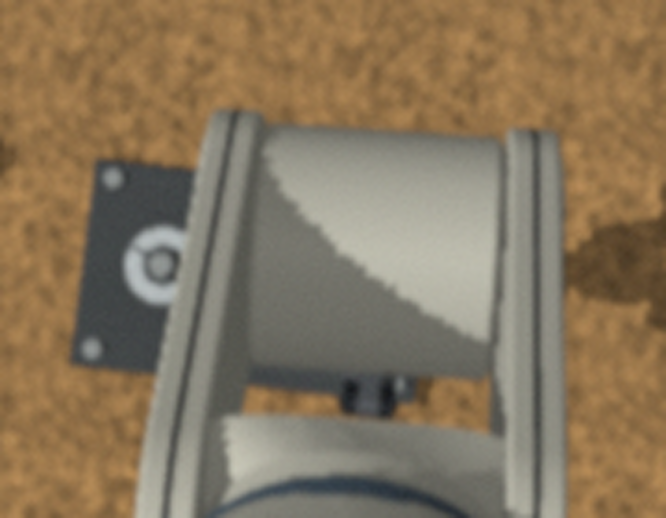

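The side crop shows the gauge held upright. Its mouth faces the post, just behind the collar, and it reaches above the collar in the picture because it is lifted. The arm hides it in the top view, so I'll measure the lateral alignment from the side depth.

```bash
python3 - <<'E'
from h import *
ex=np.array([.9917,-.1288]);ey=np.array([.1288,.9917]);o=np.array([.5163,.0805])
def st(q): d=q[:,:2]-o; return np.c_[d@ex,d@ey,q[:,2]]*1000
f=dict(np.load("side2.npz"));P=pts(f);q=P[~np.isnan(P[...,0])];s=st(q)
def rep(n,m):
    a=s[m];print(n,len(a),"mean",a.mean(0).round(1),"x 2/98",np.percentile(a[:,0],[2,50,98]).round(1),"y",np.percentile(a[:,1],[2,50,98]).round(1),"z",np.percentile(a[:,2],[2,50,98]).round(1))
near=(abs(s[:,0])<30)&(s[:,1]<-25)&(s[:,1]>-85)
rep("fork front",near&(s[:,2]>68)&(s[:,2]<106)&(s[:,1]>-45))
rep("fork top",near&(s[:,2]>106)&(s[:,2]<116))
rep("post low",(abs(s[:,0])<12)&(abs(s[:,1])<15)&(s[:,2]>18)&(s[:,2]<45))
for f0 in ("side0","top0"):
    f=dict(np.load(f0+".npz"));P=pts(f);q=P[~np.isnan(P[...,0])];s=st(q)
    rep(f0+" post low",(abs(s[:,0])<12)&(abs(s[:,1])<15)&(s[:,2]>18)&(s[:,2]<45))
    rep(f0+" collar",(abs(s[:,0])<25)&(abs(s[:,1])<27)&(s[:,2]>66)&(s[:,2]<110))
    rep(f0+" posttop",(abs(s[:,0])<10)&(abs(s[:,1])<10)&(s[:,2]>98)&(s[:,2]<110))
a=None
f=dict(np.load("side2.npz"))
# zoom
im=f["color"][225:300,310:370];cv2.imwrite("pics/side2z.png",cv2.resize(im[:,:,::-1],None,fx=8,fy=8,interpolation=cv2.INTER_CUBIC))
E
```

```text
fork front 141 mean [ -1.6 -34.4  90.7] x 2/98 [-16.7  -8.4  17.8] y [-44.  -33.3 -29.7] z [ 72.3  90.6 105.5]
fork top 142 mean [  0.2 -53.8 109.1] x 2/98 [-16.2  -0.3  17.1] y [-72.7 -55.9 -31.2] z [106.4 109.2 111.2]
post low 58 mean [-3.5  6.7 31.5] x 2/98 [-8.5 -4.   2.5] y [ 0.6  6.9 10.7] z [18.4 32.1 44.2]
side0 post low 57 mean [-3.5  6.8 32.5] x 2/98 [-8.3 -3.5  2.2] y [ 1.7  7.2 10.1] z [18.7 32.1 44.4]
side0 collar 334 mean [-4.  11.8 85.4] x 2/98 [-21.1  -4.4  16.3] y [-10.4  13.7  23.2] z [ 66.9  88.7 103.7]
side0 posttop 25 mean [ -2.4   4.9 102.2] x 2/98 [-7.7 -2.3  3. ] y [-1.   5.4  8.6] z [ 98.3 102.5 105.1]<stdin>:6: RuntimeWarning: Mean of empty slice.
  ret = um.true_divide(
Traceback (most recent call last):
IndexError: index -1 is out of bounds for axis 0 with size 0
```

```bash
python3 -m inch '[[[15,-2,-1],0,1],[[35,-2,-1],0,1],[[50,-2,-1],0,1],[[55,-2,-1],0,1],[[57,-2,-1],0,1],[[57,-2,-1],0,1],[[57,-2,-1],0,1],[[57,-2,-1],0,1]]'; python3 go.py .5021 -.0286 .052 -7.4
```

```text
time_s: 7.0
ee_pos: [0.5016, -0.028, 0.0553]
orientation: [0.532, 0.466, -0.531, 0.467]
contact_force: [-0.2, 0.7, -1.1]
width: 0.176
shift [3.3 0.6 0.5] turn -0.06 | yaw -7.46 pos [ 0.5016 -0.028   0.0553] q [-0.08  0.53  2.    0.    0.61  0.05] F [-0.2  0.7 -1.1] T [-0.048 -0.009 -0.04 ] w 0.176 t 7.0
```

```bash
python3 -m inch '[[[0.5,0,0],0,1],[[1,0,0],0,1],[[1.5,0,0],0,1],[[2,0,0],0,1],[[2.5,0,0],0,1],[[3,0,0],0,1],[[3,0,0],0,1],[[3,0,0],0,1]]'; python3 go.py .5021 -.0286 .052 -7.4
```

```text
time_s: 7.8
ee_pos: [0.501, -0.0279, 0.0516]
orientation: [-0.531, -0.466, 0.531, -0.466]
contact_force: [-0.6, 0.3, -2.0]
width: 0.181
shift [-0.4  1.2  0.6] turn -0.05 | yaw -7.45 pos [ 0.501  -0.0279  0.0516] q [-0.08  0.54  2.   -0.    0.61  0.05] F [-0.6  0.3 -2. ] T [-0.031 -0.019  0.043] w 0.181 t 7.8
```

```bash
python3 -m inch '[[[0.3,0,0],0,1],[[0.6,0,0],0,1],[[0.9,0,0],0,1],[[1.2,0,0],0,1],[[1.2,0,0],0,1],[[1.2,0,0],0,1],[[1.2,0,0],0,1],[[1.2,0,0],0,1]]'; python3 go.py .5021 -.0286 .052 -7.4; python3 - <<'E'
from h import *
for i in range(2):
    f=imaging.grab_frame("side");s=env.state();print(s["ee_pos"].round(4),s["contact_force"].round(1),s["ft_torque"].round(3))
np.savez("side3.npz",**f)
im=f["color"][200:310,290:400]
cv2.imwrite("pics/side3.png",cv2.resize(im[:,:,::-1],None,fx=5,fy=5,interpolation=cv2.INTER_CUBIC))
E
```

```text
time_s: 8.6
ee_pos: [0.5011, -0.0279, 0.0514]
orientation: [0.531, 0.466, -0.531, 0.467]
contact_force: [-3.6, -0.1, 13.6]
width: 0.176
shift [-0.6  1.1  0.6] turn -0.05 | yaw -7.45 pos [ 0.5011 -0.0279  0.0514] q [-0.08  0.54  2.   -0.    0.6   0.05] F [-3.6 -0.1 13.6] T [-0.009  0.783  0.011] w 0.176 t 8.6
[ 0.5011 -0.0279  0.0514] [-3.4  0.  13.3] [-0.009  0.743 -0.016]
[ 0.5011 -0.0279  0.0514] [-3.4 -0.2 13.4] [-0.042  0.705 -0.005]
```

View pics/side3.png

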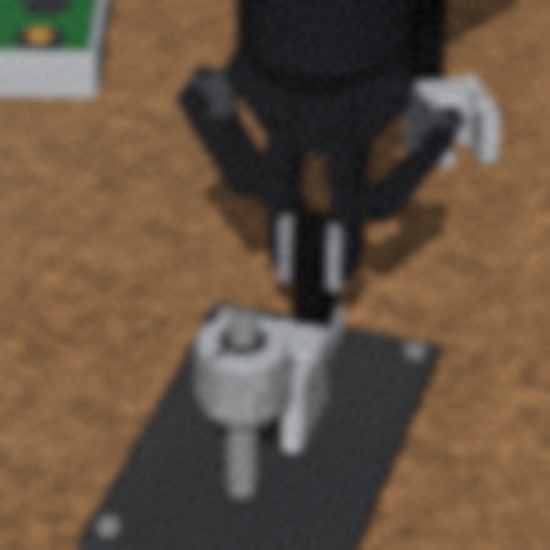

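```bash
python3 - <<'E'
from h import *
ex=np.array([.9917,-.1288]);ey=np.array([.1288,.9917]);o=np.array([.5163,.0805])
f=dict(np.load("side3.npz"));P=pts(f)
d=P[...,:2]-o;X=d@ex*1000;Y=d@ey*1000;Z=P[...,2]*1000
m=(abs(X)<30)&(Y<-25)&(Y>-85)&(abs(Z-50)<4)
print(m.sum(),np.median(Z[m]))
for lo,hi in((-75,-62),(-62,-52),(-52,-42),(-42,-30)):
    k=m&(Y>lo)&(Y<hi);x=np.sort(X[k]);print(lo,hi,len(x),x[:3].round(1),x[-3:].round(1),np.median(x).round(1))
im=f["color"][245:310,320:360];cv2.imwrite("pics/side3z.png",cv2.resize(im[:,:,::-1],None,fx=9,fy=9,interpolation=cv2.INTER_CUBIC))
E
python3 -m inch '[[[-0.5,0,0],0,1],[[-0.6,0,0],0,1],[[-0.6,0,0],0,1],[[-0.6,0,0],0,1],[[-0.6,0,-1],0,1],[[-0.6,0,-3],0,1],[[-0.6,0,-6],0,1],[[-0.6,0,-9],0,1]]'; python3 go.py .5083 .019 .0514 -7.4
```

```text
78 48.923966452726454
-75 -62 28 [-19.2 -18.1 -17.9] [3.3 5.6 7.6] -8.4
-62 -52 19 [-19.1 -18.8 -18.7] [-6.7 -6.2 -4.6] -12.0
-52 -42 14 [-18.9 -18.  -16.9] [-10.1  -9.7  -7.4] -14.1
-42 -30 15 [-19.6 -18.8 -18.2] [-13.4 -13.1 -11.4] -16.1
time_s: 9.5
ee_pos: [0.503, -0.0193, 0.0515]
orientation: [0.532, 0.466, -0.531, 0.467]
contact_force: [-1.0, -3.5, 4.9]
width: 0.18
shift [  0.1   0.3 -38.7] turn -0.05 | yaw -7.45 pos [ 0.503  -0.0193  0.0515] q [-0.06  0.54  1.99 -0.    0.6   0.07] F [-1.  -3.5  4.9] T [-0.702  0.04  -0.009] w 0.18 t 9.5
```

View pics/side3z.png

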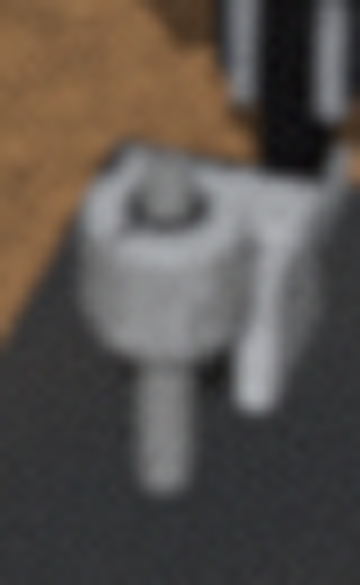

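The gauge is flat on the plate, its tine at (255,400) in the crop, and laterally aligned with the post to about 0.5 mm. Now sliding it in.

```bash
python3 -m inch '[[[0,0,-3],0,1],[[0,0,-7],0,1],[[0,0,-11],0,1],[[0,0,-15],0,1],[[0,0,-19],0,1],[[0,0,-23],0,1],[[0,0,-26],0,1],[[0,0,-28],0,1]]'; python3 go.py .5083 .019 .0514 -7.4
```

```text
time_s: 10.3
ee_pos: [0.5066, 0.0086, 0.0515]
orientation: [0.532, 0.466, -0.531, 0.467]
contact_force: [-0.6, -4.1, 5.7]
width: 0.177
shift [  0.1   0.3 -10.5] turn -0.03 | yaw -7.43 pos [0.5066 0.0086 0.0515] q [-0.01  0.54  1.99 -0.    0.61  0.12] F [-0.6 -4.1  5.7] T [-0.696 -0.015 -0.065] w 0.177 t 10.3
```

```bash
python3 -m inch '[[[0,0,-2],0,1],[[0,0,-4],0,1],[[0,0,-5.5],0,1],[[0,0,-6.5],0,1],[[0,0,-7],0,1],[[0,0,-7.5],0,1],[[0,0,-8],0,1],[[0,0,-8],0,1]]'; python3 go.py .5083 .019 .0514 -7.4
```

```text
time_s: 11.1
ee_pos: [0.5077, 0.0164, 0.0515]
orientation: [0.532, 0.466, -0.531, 0.467]
contact_force: [-0.6, -4.3, 5.0]
width: 0.178
shift [ 0.1  0.3 -2.7] turn -0.04 | yaw -7.44 pos [0.5077 0.0164 0.0515] q [ 0.01  0.55  1.98 -0.    0.61  0.14] F [-0.6 -4.3  5. ] T [-0.65   0.029  0.002] w 0.178 t 11.1
```

```bash
python3 -m inch '[[[0,0,-0.4],0,1],[[0,0,-0.8],0,1],[[0,0,-1.2],0,1],[[0,0,-1.6],0,1],[[0,0,-2],0,1],[[0,0,-2.4],0,1],[[0,0,-2.4],0,1],[[0,0,-2.4],0,1]]'; python3 go.py .5083 .019 .0514 -7.4
```

```text
time_s: 11.9
ee_pos: [0.5079, 0.0188, 0.0515]
orientation: [0.532, 0.466, -0.531, 0.467]
contact_force: [-1.0, -3.3, 5.7]
width: 0.179
shift [ 0.1  0.4 -0.3] turn -0.04 | yaw -7.44 pos [0.5079 0.0188 0.0515] q [ 0.01  0.55  1.98 -0.    0.61  0.14] F [-1.  -3.3  5.7] T [-0.633 -0.058 -0.029] w 0.179 t 11.9
```

Not at the end wall yet; creep on.

```bash
python3 -m inch '[[[0,0,-0.3],0,1],[[0,0,-0.6],0,1],[[0,0,-0.9],0,1],[[0,0,-1.2],0,1],[[0,0,-1.5],0,1],[[0,0,-1.5],0,1],[[0,0,-1.5],0,1],[[0,0,-1.5],0,1]]'; python3 go.py .5083 .019 .0514 -7.4
```

```text
time_s: 12.7
ee_pos: [0.5081, 0.0203, 0.0515]
orientation: [0.532, 0.466, -0.531, 0.467]
contact_force: [0.1, -4.3, 6.5]
width: 0.177
shift [0.1 0.3 1.2] turn -0.04 | yaw -7.44 pos [0.5081 0.0203 0.0515] q [ 0.02  0.55  1.98 -0.    0.61  0.15] F [ 0.1 -4.3  6.5] T [-0.655  0.041 -0.037] w 0.177 t 12.7
```

```bash
python3 -m inch '[[[0,0,-0.3],0,1],[[0,0,-0.6],0,1],[[0,0,-0.9],0,1],[[0,0,-1.2],0,1],[[0,0,-1.5],0,1],[[0,0,-1.5],0,1],[[0,0,-1.5],0,1],[[0,0,-1.5],0,1]]'; python3 go.py .5083 .019 .0514 -7.4;  python3 - <<'E'
from h import *
for c in ("side",):
    f=imaging.grab_frame(c);np.savez(f"{c}4.npz",**f)
    im=f["color"][220:310,300:390]
    cv2.imwrite(f"pics/{c}4.png",cv2.resize(im[:,:,::-1],None,fx=6,fy=6,interpolation=cv2.INTER_CUBIC))
E
```

```text
time_s: 13.5
ee_pos: [0.5082, 0.0207, 0.0515]
orientation: [-0.531, -0.466, 0.531, -0.467]
contact_force: [-1.1, -12.5, 6.9]
width: 0.182
shift [0.1 0.3 1.7] turn -0.02 | yaw -7.42 pos [0.5082 0.0207 0.0515] q [ 0.02  0.55  1.98 -0.    0.61  0.15] F [ -1.1 -12.5   6.9] T [-1.915  0.095 -0.011] w 0.182 t 13.5
```

View pics/side4.png

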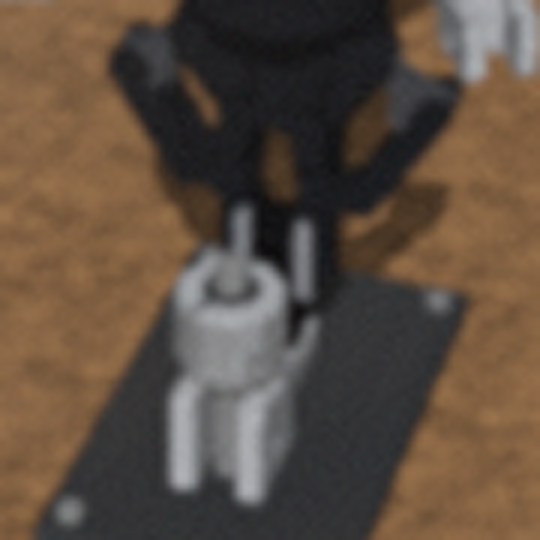

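The slot straddles the post: the tines are at (185,440) and (250,445), with the post between them. The -12.5 N reaction means the end wall has met the post. I'll relax the push, release and rise.

```bash
python3 -m inch '[[[-0.3,0,0.9],0,1],[[-0.3,0,0.9],0,1],[[-0.3,0,0.9],0,0.6],[[-0.3,0,0.9],0,0.6],[[-0.3,0,0.9],0,0.6],[[-0.3,0,0.9],0,0.6],[[-10,0,0.9],0,0.6],[[-30,0,0.9],0,0.6]]'; python3 -m inch '[[[-20,0,0],0,0.6],[[-50,0,0],0,0.6],[[-80,0,0],0,0.6],[[-90,0,0],0,0.6],[[-90,0,0],0,0.6],[[-90,0,0],0,0.6],[[-90,0,0],0,0.6],[[-90,0,0],0,0.6]]'; python3 go.py .5163 .0805 .17 137;  python3 - <<'E'
from h import *
for c in ("side",):
    f=imaging.grab_frame(c);np.savez(f"{c}5.npz",**f)
    im=f["color"][220:310,300:390]
    cv2.imwrite(f"pics/{c}5.png",cv2.resize(im[:,:,::-1],None,fx=6,fy=6,interpolation=cv2.INTER_CUBIC))
E
```

```text
time_s: 14.35
ee_pos: [0.5063, 0.0213, 0.0806]
orientation: [-0.531, -0.467, 0.532, -0.466]
contact_force: [0.4, -0.4, 0.3]
width: 0.403
time_s: 15.15
ee_pos: [0.5066, 0.0212, 0.1698]
orientation: [-0.531, -0.467, 0.532, -0.466]
contact_force: [0.6, 0.3, 0.2]
width: 0.4
shift [ -0.2   1.9 -60.1] turn -144.45 | yaw -7.45 pos [0.5066 0.0212 0.1698] q [ 0.02  0.34  1.93 -0.    0.87  0.15] F [0.6 0.3 0.2] T [-0.019 -0.033  0.016] w 0.4 t 15.15
```

View pics/side5.png

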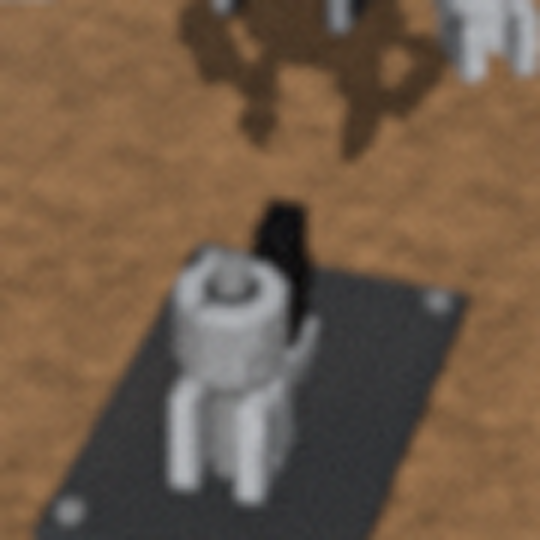

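The gauge stands on its own with its handle at (285,260) in the crop, and the gripper is clear. Next I'll go over the collar and pre-wind the wrist.

```bash
python3 -m inch '[[[0,0,-15],-8,0.3],[[0,0,-30],-17,0.3],[[0,1,-45],-25,0.3],[[0,2,-60],-34,0.3],[[0,2,-60],-42,0.3],[[0,2,-60],-51,0.3],[[0,2,-60],-59,0.3],[[0,2,-60],-68,0.3]]'; python3 -m inch '[[[0,0,0],-8.5,0.3],[[0,0,0],-17,0.3],[[0,0,0],-25.5,0.3],[[0,0,0],-34,0.3],[[0,0,0],-42.5,0.3],[[0,0,0],-51,0.3],[[0,0,0],-59.5,0.3],[[0,0,0],-68,0.3]]'; python3 go.py .516 .081 .17 137
```

```text
time_s: 16.0
ee_pos: [0.5169, 0.0805, 0.1703]
orientation: [0.18, 0.684, -0.18, 0.683]
contact_force: [-0.1, 0.6, -0.7]
width: 0.702
time_s: 16.8
ee_pos: [0.5169, 0.0804, 0.1703]
orientation: [-0.233, 0.668, 0.233, 0.667]
contact_force: [-0.5, 0.6, 0.5]
width: 0.699
shift [ 0.3  1.  -0.3] turn -8.51 | yaw 128.49 pos [0.5169 0.0804 0.1703] q [ 0.13  0.36  1.9   0.    0.88 -2.11] F [-0.5  0.6  0.5] T [0.032 0.054 0.007] w 0.699 t 16.8
```

```bash
python3 -m inch '[[[20,1,0],0,0.3],[[50,1,0],0,0.3],[[75,1,0],0,0.3],[[90,1,0],0,0.3],[[100,1,0],0,0.3],[[106,1,0],0,0.3],[[110,1,0],0,0.3],[[110,1,0],0,0.3]]'; python3 go.py .516 .081 .06 128.5;  python3 - <<'E'
from h import *
for c in ("side",):
    f=imaging.grab_frame(c)
    im=f["color"][220:310,300:390]
    cv2.imwrite(f"pics/{c}6.png",cv2.resize(im[:,:,::-1],None,fx=6,fy=6,interpolation=cv2.INTER_CUBIC))
E
```

```text
time_s: 17.6
ee_pos: [0.5167, 0.0812, 0.061]
orientation: [-0.231, 0.668, 0.231, 0.668]
contact_force: [0.1, -0.0, 0.1]
width: 0.694
shift [ 1.   0.2 -0.7] turn -0.36 | yaw 128.14 pos [0.5167 0.0812 0.061 ] q [ 0.13  0.54  1.95  0.    0.65 -2.1 ] F [ 0.1 -0.   0.1] T [ 0.031 -0.025  0.021] w 0.694 t 17.6
```

View pics/side6.png

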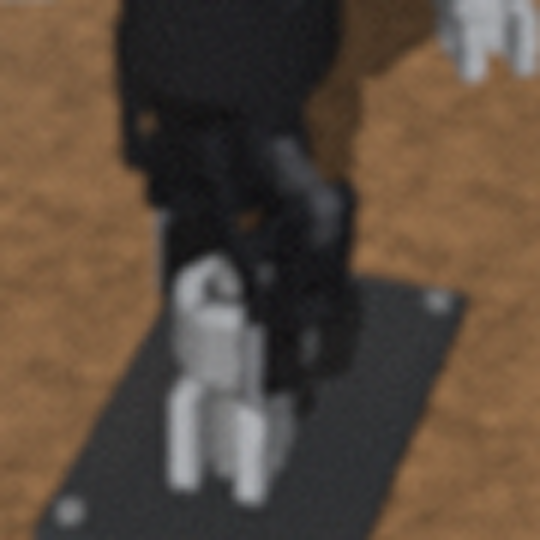

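The jaws straddle the collar, one at about (300,340) and the other at about (160,250) in the crop. Closing at moderate force and reading the off-centre load.

```bash
python3 -m inch '[[[0,0,0],0,0.6],[[0,0,0],0,0.6],[[0,0,0],0,0.6],[[0,0,0],0,0.6],[[0,0,0],0,0.6],[[0,0,0],0,0.6],[[0,0,0],0,0.6],[[0,0,0],0,0.6]]' 40; python3 go.py .516 .081 .06 128.5
```

```text
time_s: 18.45
ee_pos: [0.5163, 0.0822, 0.0621]
orientation: [-0.23, 0.668, 0.231, 0.668]
contact_force: [-5.1, 6.3, 8.9]
width: 0.444
shift [ 2.1 -0.8 -1. ] turn -0.39 | yaw 128.11 pos [0.5163 0.0822 0.0621] q [ 0.13  0.54  1.95  0.    0.65 -2.1 ] F [-5.1  6.3  8.9] T [ 1.121  0.827 -0.042] w 0.444 t 18.45
```

```bash
python3 -m inch '[[[-0.5,1,0],0,0.6],[[-0.5,1,0],0,0.6],[[-0.5,1,0],0,0.6],[[-0.5,1,0],0,0.6],[[-0.5,1,0],0,1],[[-0.5,1,0],0,1],[[-0.5,1,0],0,1],[[-0.5,1,0],0,1]]' 60; python3 go.py .516 .081 .06 128.5
```

```text
time_s: 19.25
ee_pos: [0.5162, 0.0823, 0.0623]
orientation: [-0.231, 0.668, 0.231, 0.669]
contact_force: [-3.1, 3.1, 8.1]
width: 0.438
shift [ 2.3 -0.9 -1. ] turn -0.38 | yaw 128.12 pos [0.5162 0.0823 0.0623] q [ 0.14  0.54  1.95  0.    0.65 -2.1 ] F [-3.1  3.1  8.1] T [ 0.513  0.452 -0.043] w 0.438 t 19.25
```

```bash
python3 -m inch '[[[-0.5,0.6,0],0,1],[[-0.3,0.6,0],4,1],[[0,0.6,0],9,1],[[0.2,0.6,0],14,1],[[0.5,0.6,0],19,1],[[0.8,0.6,0],24,1],[[1.1,0.6,0],29,1],[[1.2,0.6,0],30,1]]'; python3 go.py .516 .081 .06 128.5
```

```text
time_s: 20.05
ee_pos: [0.5163, 0.0822, 0.0607]
orientation: [-0.05, 0.705, 0.05, 0.706]
contact_force: [0.4, -2.5, 3.7]
width: 0.435
shift [ 0.7 -1.1 -0.4] turn -30.41 | yaw 98.09 pos [0.5163 0.0822 0.0607] q [ 0.14  0.54  1.95 -0.    0.65 -1.58] F [ 0.4 -2.5  3.7] T [-0.426 -0.095  0.204] w 0.435 t 20.05
```

```bash
python3 -m inch '[[[0.2,-0.2,0],5,1],[[0.5,-0.2,0],10,1],[[0.8,-0.2,0],15,1],[[1.1,-0.2,0],20,1],[[1.4,-0.2,0],25,1],[[1.7,-0.2,0],30,1],[[1.9,-0.2,0],34,1],[[1.9,-0.2,0],34,1]]'; python3 go.py .516 .081 .06 128.5
```

```text
time_s: 20.85
ee_pos: [0.5162, 0.0818, 0.0587]
orientation: [0.158, 0.689, -0.158, 0.69]
contact_force: [1.3, -3.7, 4.2]
width: 0.442
shift [-1.3 -0.9  0.2] turn -64.31 | yaw 64.19 pos [0.5162 0.0818 0.0587] q [ 0.13  0.55  1.95 -0.    0.64 -0.98] F [ 1.3 -3.7  4.2] T [-0.819 -0.101 -0.266] w 0.442 t 20.85
```

```bash
python3 - <<'E'
from h import *
for i in range(3):
    imaging.grab_frame("side");s=env.state();print(s["contact_force"].round(2),s["ft_torque"].round(3),s["effort"][5].round(3),s["qd"][5].round(4),s["joint_positions"][5].round(4))
E
```

```text
[ 1.41 -4.74  4.06] [-0.901 -0.151 -0.201] 0.034 -0.0103 -0.9864
[ 1.5  -5.22  5.02] [-0.92  -0.128 -0.258] -0.191 -0.0017 -0.9866
[ 1.11 -5.72  5.11] [-0.925 -0.184 -0.18 ] -0.215 0.0002 -0.9866
```

```bash
cat > chk.py <<'E'
import sys,numpy as np
from station import env
from scipy.spatial.transform import Rotation as R
s=env.state();m=R.from_quat(s["orientation"]).as_matrix()
yw=np.degrees(np.arctan2(m[1,1],m[0,1]));F=m.T@s["contact_force"]
print("turned",round(128.1-yw,2),"z",s["ee_pos"][2].round(4),"Ftool",F.round(1),"T",s["ft_torque"].round(3),"eff6",s["effort"][5].round(3),"q6",s["joint_positions"][5].round(3),"w",round(s["width"],3),"t",round(s["time_s"],2))
sys.exit(1 if s["ft_torque"][2]>0.275 else 0)
E
python3 -m inch '[[[-0.2,-0.3,0],0,1],[[-0.1,-0.6,0],1,1],[[-0.1,-0.6,0],2,1],[[0,-0.6,0],3,1],[[0,-0.6,0],4,1],[[0.1,-0.6,0],5,1],[[0.1,-0.6,0],6,1],[[0.2,-0.6,0],7,1]]'>/dev/null; python3 chk.py && python3 -m inch '[[[0,0,0],0.7,1],[[0,0,0],1.4,1],[[0.1,0,0],2.1,1],[[0.1,0,0],2.8,1],[[0.2,0,0],3.6,1],[[0.2,0,0],4.4,1],[[0.3,0,0],5.2,1],[[0.3,0,0],6,1]]' >/dev/null; python3 chk.py
```

```text
turned 71.0 z 0.0584 Ftool [-2.7 -0.5  5.3] T [-0.618 -0.676  0.182] eff6 -0.043 q6 -0.862 w 0.439 t 21.8
turned 76.99 z 0.0581 Ftool [-1.6 -0.3  5.7] T [-0.602 -0.703  0.149] eff6 0.007 q6 -0.757 w 0.439 t 22.6
```

```bash
python3 -m inch '[[[0,0,0.3],0.7,1],[[0,0,0.6],1.4,1],[[0.1,0,0.6],2.1,1],[[0.1,0,0.6],2.8,1],[[0.2,0,0.6],3.6,1],[[0.2,0,0.6],4.4,1],[[0.3,0,0.6],5.2,1],[[0.3,0,0.6],6,1]]' >/dev/null; python3 chk.py && python3 -m inch '[[[0,0,0],0.7,1],[[0,0,0],1.4,1],[[0.1,0,0],2.1,1],[[0.1,0,0],2.8,1],[[0.2,0,0],3.6,1],[[0.2,0,0],4.4,1],[[0.3,0,0],5.2,1],[[0.3,0,0],6,1]]' >/dev/null; python3 chk.py
```

```text
turned 83.03 z 0.0577 Ftool [-3.5  3.1  1.3] T [ 0.268 -0.638  0.186] eff6 -0.001 q6 -0.653 w 0.435 t 23.4
turned 89.02 z 0.0574 Ftool [-3.2  5.5  0.3] T [ 0.519 -0.815  0.195] eff6 -0.003 q6 -0.548 w 0.435 t 24.2
```

```bash
python3 - <<'E'
from h import *
f=imaging.grab_frame("side");np.savez("side7.npz",**f)
im=f["color"][235:305,315:375]
cv2.imwrite("pics/side7.png",cv2.resize(im[:,:,::-1],None,fx=8,fy=8,interpolation=cv2.INTER_CUBIC))
E
```

```text
(no output)
```

View pics/side7.png

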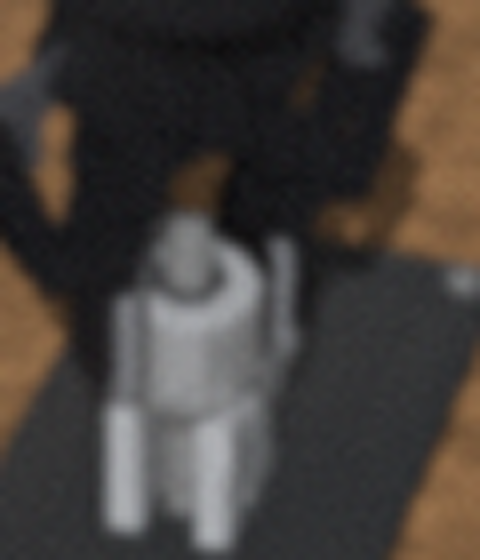

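The pads at (128,340) and (285,300) hold the collar, and more of the post stands out above it. The gap to the gauge can't be resolved in the picture, so I'll go by torque.

```bash
python3 -m inch '[[[0,0.3,0],0.7,1],[[0,0.5,0],1.4,1],[[0.1,0.5,0],2.1,1],[[0.1,0.5,0],2.8,1],[[0.2,0.5,0],3.6,1],[[0.2,0.5,0],4.4,1],[[0.3,0.5,0],5.2,1],[[0.3,0.5,0],6,1]]' >/dev/null; python3 chk.py && python3 -m inch '[[[0,0,0],0.7,1],[[0,0,0],1.4,1],[[0.1,0,0],2.1,1],[[0.1,0,0],2.8,1],[[0.2,0,0],3.6,1],[[0.2,0,0],4.4,1],[[0.3,0,0],5.2,1],[[0.3,0,0],6,1]]' >/dev/null; python3 chk.py && python3 -m inch '[[[0,0,0],0.7,1],[[0,0,0],1.4,1],[[0.1,0,0],2.1,1],[[0.1,0,0],2.8,1],[[0.2,0,0],3.6,1],[[0.2,0,0],4.4,1],[[0.3,0,0],5.2,1],[[0.3,0,0],6,1]]' >/dev/null; python3 chk.py
```

```text
turned 95.03 z 0.057 Ftool [-5.3  2.8  0.4] T [ 0.129 -0.538  0.188] eff6 -0.007 q6 -0.443 w 0.44 t 25.05
turned 101.02 z 0.0567 Ftool [-5.5  1.8  0.7] T [ 0.004 -0.517  0.147] eff6 -0.007 q6 -0.338 w 0.438 t 25.85
turned 107.02 z 0.0563 Ftool [-5.   2.6  1.8] T [-0.159 -0.435  0.182] eff6 -0.007 q6 -0.234 w 0.436 t 26.65
```

```bash
python3 -m inch '[[[-0.2,0.2,0],0.7,1],[[-0.2,0.2,0],1.4,1],[[-0.2,0.2,0],2.1,1],[[-0.1,0.2,0],2.8,1],[[-0.1,0.2,0],3.6,1],[[0,0.2,0],4.4,1],[[0,0.2,0],5.2,1],[[0.1,0.2,0],6,1]]' >/dev/null; python3 chk.py && python3 -m inch '[[[0,0,0],0.7,1],[[0,0,0],1.4,1],[[0.1,0,0],2.1,1],[[0.1,0,0],2.8,1],[[0.2,0,0],3.6,1],[[0.2,0,0],4.4,1],[[0.3,0,0],5.2,1],[[0.3,0,0],6,1]]' >/dev/null; python3 chk.py && python3 -m inch '[[[0,0,0],0.7,1],[[0,0,0],1.4,1],[[0.1,0,0],2.1,1],[[0.1,0,0],2.8,1],[[0.2,0,0],3.6,1],[[0.2,0,0],4.4,1],[[0.3,0,0],5.2,1],[[0.3,0,0],6,1]]' >/dev/null; python3 chk.py
```

```text
turned 113.02 z 0.0561 Ftool [-0.3 -1.1  4.1] T [-0.761 -0.096  0.243] eff6 0.009 q6 -0.129 w 0.441 t 27.45
turned 119.01 z 0.0557 Ftool [ 2.1 -1.1  5.3] T [-0.845 -0.078  0.206] eff6 0.015 q6 -0.024 w 0.435 t 28.25
turned 125.02 z 0.0554 Ftool [ 1.7 -0.9  4.9] T [-0.934 -0.023  0.187] eff6 0.015 q6 0.08 w 0.437 t 29.05
```

```bash
python3 -m inch '[[[0,0,0.3],0.7,1],[[0.1,0,0.5],1.4,1],[[0.2,0,0.5],2.1,1],[[0.2,0,0.5],2.8,1],[[0.3,0,0.5],3.6,1],[[0.3,0,0.5],4.4,1],[[0.4,0,0.5],5.2,1],[[0.4,0,0.5],6,1]]' >/dev/null; python3 chk.py && python3 -m inch '[[[0,0,0],0.7,1],[[0,0,0],1.4,1],[[0.1,0,0],2.1,1],[[0.1,0,0],2.8,1],[[0.2,0,0],3.6,1],[[0.2,0,0],4.4,1],[[0.3,0,0],5.2,1],[[0.3,0,0],6,1]]' >/dev/null; python3 chk.py && python3 -m inch '[[[0,0,0],0.7,1],[[0,0,0],1.4,1],[[0.1,0,0],2.1,1],[[0.1,0,0],2.8,1],[[0.2,0,0],3.6,1],[[0.2,0,0],4.4,1],[[0.3,0,0],5.2,1],[[0.3,0,0],6,1]]' >/dev/null; python3 chk.py
```

```text
turned 131.03 z 0.0551 Ftool [ 3.1 -4.5  0.2] T [0.107 0.779 0.196] eff6 0.02 q6 0.184 w 0.438 t 29.85
turned 137.03 z 0.0548 Ftool [ 2.8 -5.9 -0.1] T [0.195 0.85  0.245] eff6 0.022 q6 0.289 w 0.44 t 30.65
turned 143.03 z 0.0544 Ftool [ 2.1 -5.5  0.4] T [0.241 0.918 0.193] eff6 0.023 q6 0.394 w 0.436 t 31.45
```

```bash
python3 -m inch '[[[0,-0.3,0],0.7,1],[[0.1,-0.5,0],1.4,1],[[0.2,-0.5,0],2.1,1],[[0.2,-0.5,0],2.8,1],[[0.3,-0.5,0],3.6,1],[[0.3,-0.5,0],4.4,1],[[0.4,-0.5,0],5.2,1],[[0.4,-0.5,0],6,1]]' >/dev/null; python3 chk.py && python3 -m inch '[[[0,0,0],0.7,1],[[0,0,0],1.4,1],[[0.1,0,0],2.1,1],[[0.1,0,0],2.8,1],[[0.2,0,0],3.6,1],[[0.2,0,0],4.4,1],[[0.3,0,0],5.2,1],[[0.3,0,0],6,1]]' >/dev/null; python3 chk.py && python3 -m inch '[[[0,0,0],0.7,1],[[0,0,0],1.4,1],[[0.1,0,0],2.1,1],[[0.1,0,0],2.8,1],[[0.2,0,0],3.6,1],[[0.2,0,0],4.4,1],[[0.3,0,0],5.2,1],[[0.3,0,0],6,1]]' >/dev/null; python3 chk.py
```

```text
turned 149.03 z 0.0541 Ftool [ 5.5 -4.9  0.4] T [0.171 0.837 0.175] eff6 0.03 q6 0.499 w 0.44 t 32.25
turned 155.03 z 0.0538 Ftool [ 5.3 -6.   0.4] T [0.223 0.829 0.218] eff6 0.031 q6 0.604 w 0.435 t 33.05
turned 161.03 z 0.0535 Ftool [ 6.2 -5.2  0.9] T [0.267 0.899 0.189] eff6 0.032 q6 0.708 w 0.443 t 33.85
```

```bash
python3 -m inch '[[[0.2,-0.3,0],0.7,1],[[0.4,-0.6,0],1.4,1],[[0.4,-0.6,0],2.1,1],[[0.5,-0.6,0],2.8,1],[[0.5,-0.6,0],3.6,1],[[0.6,-0.6,0],4.4,1],[[0.6,-0.6,0],5.2,1],[[0.7,-0.6,0],6,1]]' >/dev/null; python3 chk.py && python3 -m inch '[[[0,0,0],0.7,1],[[0,0,0],1.4,1],[[0.1,0,0],2.1,1],[[0.1,0,0],2.8,1],[[0.2,0,0],3.6,1],[[0.2,0,0],4.4,1],[[0.3,0,0],5.2,1],[[0.3,0,0],6,1]]' >/dev/null; python3 chk.py && python3 -m inch '[[[0,0,0],0.7,1],[[0,0,0],1.4,1],[[0.1,0,0],2.1,1],[[0.1,0,0],2.8,1],[[0.2,0,0],3.6,1],[[0.2,0,0],4.4,1],[[0.3,0,0],5.2,1],[[0.3,0,0],6,1]]' >/dev/null; python3 chk.py
```

```text
turned 167.0 z 0.0532 Ftool [ 0.5 -4.9  4.8] T [-0.17   1.038  0.348] eff6 0.14 q6 0.813 w 0.437 t 34.65
turned 167.0 z 0.0532 Ftool [ 0.5 -4.9  4.8] T [-0.17   1.038  0.348] eff6 0.14 q6 0.813 w 0.437 t 34.65
turned 167.0 z 0.0532 Ftool [ 0.5 -4.9  4.8] T [-0.17   1.038  0.348] eff6 0.14 q6 0.813 w 0.437 t 34.65
```

The torque rose from about 0.19 to 0.35 N m, and the joint-6 effort stepped up by about 0.11. That puts first touch within the last 6° and the nip at roughly 18 to 25 N. I'll check by holding, without turning further.

```bash
python3 - <<'E'
from h import *
for i in range(3):
    imaging.grab_frame("side");s=env.state();print(s["contact_force"].round(2),s["ft_torque"].round(3),s["effort"][5].round(3),s["qd"][5].round(4),s["joint_positions"][5].round(4))
E
python3 chk.py
```

```text
[-5.42 -1.23 -0.64] [-0.204  1.004  0.235] 0.275 -0.0244 0.8143
[-5.5  -1.26 -2.01] [-0.202  0.935  0.239] 0.339 -0.009 0.8134
[-5.17 -2.07 -0.15] [-0.21   0.883  0.208] 0.229 -0.0028 0.8132
turned 166.99 z 0.0532 Ftool [ 0.2 -2.7  4.9] T [-0.21   0.883  0.208] eff6 0.229 q6 0.813 w 0.441 t 34.8
```

```bash
python3 -m inch '[[[0,0,0],0,0.35],[[0,0,0],0,0.35],[[0,0,0],0,0.35],[[0,0,0],0,0.35],[[0,0,0],0,0.35],[[0,0,0],0,0.35],[[-4,0,0],0,0.35],[[-14,0,0],0,0.35]]'; python3 -m inch '[[[-20,0,0],0,0.35],[[-50,0,0],0,0.35],[[-80,0,0],0,0.35],[[-110,0,0],0,0.35],[[-120,0,0],0,0.35],[[-120,0,0],0,0.35],[[-120,0,0],0,0.35],[[-120,0,0],0,0.35]]'; python3 go.py .45 -.2 .2 -39; python3 - <<'E'
from h import *
f=imaging.grab_frame("side");np.savez("side8.npz",**f)
im=f["color"][235:305,315:375]
cv2.imwrite("pics/side8.png",cv2.resize(im[:,:,::-1],None,fx=8,fy=8,interpolation=cv2.INTER_CUBIC))
E
```

```text
time_s: 35.6
ee_pos: [0.5148, 0.0816, 0.0669]
orientation: [-0.637, -0.305, 0.638, -0.305]
contact_force: [-0.1, 0.6, -0.0]
width: 0.648
time_s: 36.4
ee_pos: [0.5145, 0.0816, 0.1857]
orientation: [-0.637, -0.305, 0.639, -0.305]
contact_force: [-0.2, 0.5, -0.3]
width: 0.653
shift [-14.1 126.4 259.7] turn 0.14 | yaw -38.86 pos [0.5145 0.0816 0.1857] q [0.13 0.33 1.89 0.   0.92 0.81] F [-0.2  0.5 -0.3] T [ 0.017 -0.014  0.007] w 0.653 t 36.4
```

View pics/side8.png

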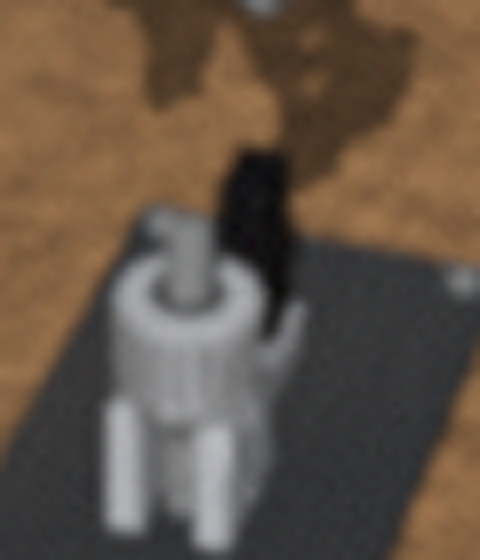

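The collar's skirt now sits on the tines at about (150,400) and (215,415), and the gauge is upright and free of the gripper. I'll move the arm aside and check from above.

```bash
python3 -m inch '[[[-40,0,30],0,0.35],[[-40,20,70],0,0.35],[[-40,50,110],0,0.35],[[-40,80,150],0,0.35],[[-40,110,190],0,0.35],[[-40,120,230],0,0.35],[[-40,126,260],0,0.35],[[-40,126,260],0,0.35]]'; python3 - <<'E'
from h import *
f=imaging.grab_frame("top");P=pts(f);np.savez("top9.npz",**f)
cv2.imwrite("pics/top9.png",f["color"][:,:,::-1])
ex=np.array([.9917,-.1288]);ey=np.array([.1288,.9917]);o=np.array([.5163,.0805])
d=P[...,:2]-o;X=d@ex*1000;Y=d@ey*1000;Z=P[...,2]*1000
k=(abs(X)<25)&(Y<-40)&(Y>-90)&(Z>74)
print("handle",k.sum(),X[k].mean(),Y[k].mean(),np.median(Z[k]))
k=(abs(X)<25)&(abs(Y)<25)&(Z>70)&(Z<96);print("collar",k.sum(),X[k].mean(),Y[k].mean(),np.median(Z[k]))
for l in ["gauge_short","head_a","solder_spool","flux_jar","screw_dish","driver"]:
    for q in spotter.masks_of(l,"top"):
        if q["score"]>.45:print(l,round(q["score"],2),np.nanmedian(P[q["pixels"]],0).round(3))
E
```

```text
time_s: 37.25
ee_pos: [0.4485, -0.2023, 0.2258]
orientation: [-0.638, -0.305, 0.639, -0.303]
contact_force: [0.3, 0.1, 0.7]
width: 0.651
handle 109 -0.012804430237458973 -62.061217929252976 81.58624708782148
collar 313 -0.3202929314969568 -0.8681311940708533 82.41691752659852
head_a 0.81 [0.41  0.325 0.069]
solder_spool 0.78 [0.722 0.225 0.04 ]
flux_jar 0.6 [ 0.723 -0.13   0.049]
screw_dish 0.59 [ 0.528 -0.386  0.014]
screw_dish 0.55 [0.599 0.234 0.023]
driver 0.75 [0.602 0.238 0.022]
driver 0.66 [0.509 0.038 0.046]
```

View pics/top9.png

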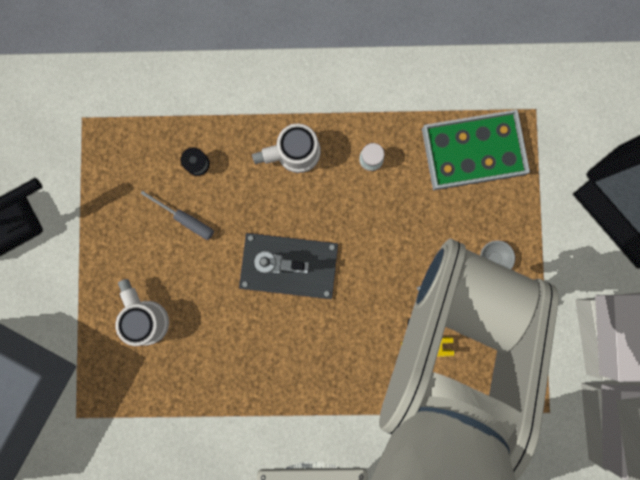

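The top view shows the gauge home: its handle at (300,266) measures 62 mm behind the post axis and 0 mm to the side. The bystanders that show are where they were. The arm stands over gauge_short, so that one is hidden. Handing in.

```bash
python3 -c "
from station import env
print(env.hand_in()); s=env.state(); print(s['contact_force'],s['time_s'])"
```

```text
the job is handed in; nothing more can be done
None
the job is handed in; nothing more can be done
```

I stood the tall gauge on the base plate and slid it home on the post. I then spun the collar down about 167° until it nipped the gauge, let go, and handed the job in at about 37 s of the 72 s allowed.

- **Gauge position:** after release, the top camera put the gauge's handle 62.1 mm behind the post axis and 0.0 mm to the side; home is 62 mm. When I slid it in, the end wall pushed back with about 12 N. The side picture showed it upright.
- **Nip force:** in the last 6° of turning, the wrist torque rose from about 0.19 to 0.35 N m. That suggests 22–31 N, while the rise in joint-6 effort suggests 15–21 N. Both are inside the 5–45 N window, but they don't quite agree. I did not check the force again after letting go.
- **Collar height:** its top ended at 82.4 mm, matching about 9 mm of travel before it touched.
- **Other things on the bench:** the spool and jar measured within 1 mm of where they started, and the left-hand instrument head likewise. The driver and the screw dish read 8 to 11 mm off, but the dish was partly hidden by the arm and both look unmoved in the pictures. The networks missed the other head in the last top view, though it looks unmoved there.
- **Short gauge:** the arm hid it from above, so I have no final measurement of it. I never touched it.

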